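Fetch the rear bangle off a crowded hook and seat it in the sprung display slot

ROBOT

A 6-joint arm with a two-finger parallel gripper is mounted at the origin on a cart in front of the work surface, level with it; the furniture and walls round the work are solid. World frame = base frame: x ahead of the robot, y to its left, z up, the work surface at z = 0. Lengths are in m, angles in rad, forces in N, time in s.
With the tool pointing down it reaches from about 0.275 to 0.975 m from the base axis. Payload 8.4 kg.
Tool frame: the origin (TCP) lies on the centre line of the jaws, within the pads' length; the fingertips stand 11 mm ahead of it and the grasp point (between the pads) lies 8 mm behind it (r.tip_extent is the distance from the TCP to the fingertips, in m); z points along the fingers, y is the line along which they close (so a half turn about z gives the same grasp; the last joint's range is limited). The gripper opens to 92 mm and grips with 3 to 60 N. Pads are 20 mm wide; open, the fingers measure 128 mm over their backs; the gripper's body (75 mm by 189 mm) begins 69 mm behind the grasp point.
Start: joints at [-1.243, 0.353, 1.633, -0, 1.155, -0.002], TCP at [0.202, -0.591, 0.226] pointing down, gripper open.
Joint ranges: [-2.63, 2.63], [-0.92, 2.1], [0.06, 2.66], [-1.3, 4.44], [0, 2.69], [-3.02, 3.02]. Speed limits (rad/s): [2.22, 2.22, 2.79, 3.14, 3.14, 3.14].

INTERFACE

Orientations are given as a unit quaternion [w, x, y, z].
In Python, from bench import r gives the robot as it stands.
- The arm moves only by the tool arm_command, never from a script. Its argument "increments" is one flat list of numbers, 5 for each row, row after row: the finger opening in mm, from 0 to 91.9, then the shift along the tool's x, y, z in mm, then the turn about the tool's z in rad. In form: [gripper, tx, ty, tz, turn, gripper, tx, ty, tz, turn, ...]. A call has 1 to 5 rows; each row is the pose to reach, as a shift and turn from the pose commanded when the call began, along the tool's axes at that moment; what a row does not reach only later rows make up. A row lasts 1/8 s, in which the tool goes at most 62.5 mm and 10.7 degrees, less where a joint would pass 70% of its speed; a pose out of reach is approached as far as the arm can. A call with a gripper value outside its range is refused whole. The fingers move at their own pace and stop on an object; "force" is the grip in N (left out, the last holds). Time passes only in rows, so rows that repeat a pose let the fingers close. It gives the time, the measured TCP pose, the force, the opening and the grip force at its end, in the units of the state.
- r.read_state(): the state, without advancing time (a new reading comes with each control period).
- r.camera(name): name is "side" or "top" or "wrist"; returns the picture (420x560x3 uint8, red, green, blue); there is no depth.
- r.calibration(name): a dict with "camera_matrix" (3x3 intrinsics, pixels), "pose" (4x4, takes a point from camera to world coordinates). Camera axes: x right, y down, z forward; pixel columns grow to the right and rows downward; lengths in m; the calibration is good to about 2 mm. A picture is of the moment at which its call begins: read the wrist's pose just before it. calibration takes no time and is no camera call; for the wrist camera it gives the pose at the moment of the call.
- r.sign_off(): hands the job in; it is judged then, once.
Trained networks look in the newest picture that a camera, given by its name, has taken for a name from the list of things; names that differ only in an ending like _2 or _b are one class to them, and where a whole thing is asked for, a point or a joint stands for the part that bears it (a point fixed in the world has none). Each returns a list of dicts, best first, with "conf" (0 to 1); they miss things now and then, are a little off and sometimes report something else, mostly with a low value. They report only what shows in the picture. A call takes as long as a camera call. They do not tell look-alikes from the thing itself.
- r.search_frame(camera, thing): "xyz" ([x, y, z] in m, in the coordinates of the camera as it stood for that picture, good to about 4 mm: the middle of the surface that is visible of it).
- r.silhouettes(camera, thing): "region" (420x560 bool, what is visible of it).
- r.pinpoint(camera, thing): "xyz" ([x, y, z] in m, in the coordinates of the camera as it stood for that picture, good to about 4 mm: a listed point, or the origin of a listed thing).
The state is a dict: "clock": time; "q": joint angles; "joint_velocities": joint speeds; "joint_efforts": joint torques, N m; "ee_pos": TCP position; "tcp_rot": TCP orientation; "contact_force": force on the tool from outside, world axes, zero at the start; "moment": the same for the moment, N m; "opening": opening from 0.0 (shut) to 1.0 (fully open); "grip_force": force on a finger pad.
Only numpy, scipy, OpenCV 4.12 (cv2) and the standard library are available. Lean on these libraries where they do the work, as an engineer would, in place of code of your own. Each camera call takes 0.05 s, during which the arm holds its last target. There are 200 camera calls.

TASK

Two bangles hang on one brass hook: move the dark front one to the empty hook, let it hang there, then take the pale green rear one off and stand it in the slot of the wooden block. Its floor is hidden and at an unknown depth, so push the ring down between the sprung cheeks until you feel it stand firmly on the floor, keep a firm push of about 12 N (never over 16 N) for about half a second, and let go, leaving it standing upright. Jade is brittle: do not drop the bangles or force them against the hooks, and leave the tin, stamp and loupe where they are.

Things in the scene. Friction and masses are not known exactly. Their poses are not given: they have to be found in the camera images.
- full_stand: Hook stand with both bangles. Fixed; dark steel base 150 x 85 x 10 mm, turned by up to 0.3 rad; origin at the base's middle on the table. A brass post (14 mm, ball top 137 mm high) stands at x = +70 mm of its frame; a level brass bar runs from it along the stand's -x at y = 0 to the tip.
- full_stand_bar (a point): Full hook's bar. Point on the bar's axis over the base's middle, 125 mm above the table. The round bar, 8 mm thick, runs 70 mm each way along the stand's x: to the post at +x, and at -x to an upturned tip whose top is 141 mm above the table.
- spare_stand: Empty hook stand. Fixed; dark steel base 150 x 85 x 10 mm, turned by up to 0.3 rad; origin at the base's middle on the table. A brass post (14 mm, ball top 137 mm high) stands at x = +70 mm of its frame; a level brass bar runs from it along the stand's -x at y = 0 to the tip.
- spare_stand_bar (a point): Empty hook's bar. Point on the bar's axis over the base's middle, 125 mm above the table. The round bar, 8 mm thick, runs 70 mm each way along the stand's x: to the post at +x, and at -x to an upturned tip whose top is 141 mm above the table.
- bangle_front_c (a point): Dark grey-green jade bangle, on the tip side of the full hook, about 47 mm from the other. 74 mm outer, 56 mm inner diameter, section 9 mm, 40 to 70 g. This point: ring centre; z: ring axis. Hanging, its axis lies along the bar, its centre is 24 mm below and its top 13 mm above the bar's axis, so 9 mm of ring stands above the bar, to be pinched across its two sides.
- bangle_rear_c (a point): Pale green jade bangle, on the post side of the full hook, about 45 mm from the post's axis. 74 mm outer, 56 mm inner diameter, section 9 mm, 40 to 70 g. This point: ring centre; z: ring axis. Hanging, its axis lies along the bar, its centre is 24 mm below and its top 13 mm above the bar's axis, so 9 mm of ring stands above the bar, to be pinched across its two sides.
- slot_block: Fixed wooden block 64 mm (its x) x 102 mm (its y) x 60 mm high, turned by up to 0.3 rad; origin at the middle of its underside. A slot, 82 mm long, runs along its y in its top. The bangle stands upright in it, ring axis along the block's x, ring centre over the block's middle.
- slot_mouth (a point): Middle of the slot at the block's top. Two grey cheeks with round tops (10 mm thick, 8 mm apart) each yield 4 mm under a weak spring (2.5 N); the 9 mm ring drags between them with 2 to 6 N. The hard floor lies hidden 12 to 30 mm below this point, differently each time; no reading gives it: there the force climbs steeply.
- red_tin_c (a point): Bystander: round red ink tin, 60 mm across, 20 mm high; its centre. Leave it.
- seal_stamp_c (a point): Bystander: brown stamp standing up, 27 mm across, 63 mm high; its centre. Leave it.
- loupe_b_c (a point): Bystander: small folding loupe, 24 x 36 x 16 mm; its centre. Leave it.
Things that resemble listed ones, but are neither listed nor needed, are in the scene too. Of the things that look like the slot_block, take the one that is farthest to the robot's right at the start.

How it is judged:
On the way, in this order (a step that is already met when the one before it is completed fails the run):
1. the dark front bangle hangs on the spare hook, let go (x of bangle_front_c in the frame of spare_stand between -0.062 and 0.062 m and y of bangle_front_c in the frame of spare_stand between -0.012 and 0.012 m and z of bangle_front_c in the frame of spare_stand between 0.095 and 0.108 m and contact force between bangle_front and the fingers below 0.2 N), for 0.2 s.
2. the pale green bangle is clear of the full hook (horizontal distance between bangle_rear_c and full_stand above 0.1 m), for 0.1 s.
3. the pale green bangle stands in the slot and is pushed on its floor for 0.3 s (contact forces of floor and cheeks together over 13 N) (x of bangle_rear_c in the frame of slot_block between -0.004 and 0.004 m and y of bangle_rear_c in the frame of slot_block between -0.008 and 0.008 m and z of bangle_rear_c in the frame of slot_block between 0.064 and 0.0875 m and angle between the z axis of bangle_rear_c and the x axis of slot_block, either way round below 0.12 rad and contact force between bangle_rear and slot_block above 13 N), for 0.3 s.
At the end, for the whole second after the job is handed in: Both released. Pale one at rest in the slot: centre within 4 mm across, 8 mm along of the block's middle, 4 to 27.5 mm above its top, axis within 0.12 rad of block x. Dark one on the spare bar: centre within 62 mm along, 12 mm sideways of the stand's origin, 17 to 30 mm below the bar axis (all of step 1 and x of bangle_rear_c in the frame of slot_block between -0.004 and 0.004 m and y of bangle_rear_c in the frame of slot_block between -0.008 and 0.008 m and z of bangle_rear_c in the frame of slot_block between 0.064 and 0.0875 m and angle between the z axis of bangle_rear_c and the x axis of slot_block, either way round below 0.12 rad and linear speed of bangle_rear below 0.02 m/s and linear speed of bangle_front below 0.05 m/s and contact force between bangle_rear and the fingers below 0.2 N); the robot touches nothing.
It fails at once if a bangle is pushed against a hook stand with more than 22 N (contact force between any of bangle_front, bangle_rear and full_stand above 22 N or contact force between any of bangle_front, bangle_rear and spare_stand above 22 N).
It fails at once if the pale green bangle is pushed against the block too hard (floor and cheeks together over 22 N) (contact force between bangle_rear and slot_block above 22 N).
It fails at once if a bangle falls to the table (height (world z) of any of bangle_front_c, bangle_rear_c below 0.05 m).
It fails at once if the tin, stamp or loupe is moved by more than 20 mm (distance of any of red_tin_c, seal_stamp_c, loupe_b_c from where it was at the start of the episode above 0.02 m).
It also fails if it takes over 59 s, if anything falls off the work surface, if the arm or the gripper's body presses on something with over 40 N, if the wrist force passes 120 N, or if a joint passes its speed limit or range.

## Working session

There is one attempt and no reset: what is moved stays moved. The work goes in short steps, Python scripts to look and compute and a tool call to move; the robot and the scene stay as the last step left them, time stands still between calls to the robot, and variables do not carry over. Pictures are saved under pics/ and viewed, at most 10 in all, crops included, and the job is handed in when it is done.

Besides the shell and the picture viewer there is one more tool, called after "Call:" in YAML: its name, and indented under it one key for each argument. arm_command: Moves the arm, as the interface text tells. Its arguments: {"type":"object","properties":{"increments":{"type":"array","items":{"type":"number"}},"force":{"type":"number"}},"required":["increments"]}

```bash
mkdir -p pics; ls; cat > h.py <<'E'
from bench import r
import numpy as np, cv2
from scipy.spatial.transform import Rotation as R
def shot(cam,name=None):
    T=np.array(r.calibration(cam)["pose"]); im=r.camera(cam)
    if name: cv2.imwrite(f"pics/{name}.png",im[:,:,::-1])
    return im,T
def W(T,p): return (T@np.append(p,1))[:3]
def px(cam,p,T=None):
    c=r.calibration(cam); T=np.array(c["pose"]) if T is None else T
    q=np.linalg.inv(T)@np.append(p,1); u=np.array(c["camera_matrix"])@q[:3]; return u[:2]/u[2]
def ray(cam,u,z,T=None):
    c=r.calibration(cam); T=np.array(c["pose"]) if T is None else T
    d=T[:3,:3]@np.linalg.inv(np.array(c["camera_matrix"]))@np.array([u[0],u[1],1.]); o=T[:3,3]
    return o+d*(z-o[2])/d[2]
E
python3 - <<'E'
from h import *
np.set_printoptions(precision=3,suppress=True)
ims=[]
for c in("top","side"):
    im,T=shot(c,c+"0"); ims.append(im)
    for t in["full_stand","spare_stand","full_stand_bar","spare_stand_bar","bangle_front_c","bangle_rear_c","slot_block","slot_mouth","red_tin_c","seal_stamp_c","loupe_b_c"]:
        print(c,t,[(round(d["conf"],2),W(T,d["xyz"]),px(c,W(T,d["xyz"])).round()) for d in r.pinpoint(c,t)])
s=r.read_state(); print(s["clock"],s["ee_pos"],s["tcp_rot"])
print(r.tip_extent)
E
```

```text
pics
top full_stand [(0.74, array([ 0.549, -0.17 , -0.   ]), array([349., 217.]))]
top spare_stand [(0.73, array([0.579, 0.23 , 0.001]), array([229., 209.]))]
top full_stand_bar [(0.93, array([ 0.542, -0.174,  0.119]), array([355., 216.])), (0.55, array([ 0.577,  0.048, -0.003]), array([283., 209.]))]
top spare_stand_bar [(0.58, array([0.576, 0.229, 0.127]), array([225., 206.]))]
top bangle_front_c [(0.48, array([ 0.525, -0.167,  0.101]), array([352., 222.]))]
top bangle_rear_c [(0.61, array([ 0.57 , -0.174,  0.097]), array([354., 208.]))]
top slot_block [(0.96, array([ 0.759,  0.32 , -0.001]), array([202., 156.])), (0.83, array([0.579, 0.049, 0.001]), array([283., 208.])), (0.8, array([0.364, 0.418, 0.007]), array([171., 274.]))]
top slot_mouth [(0.96, array([0.577, 0.05 , 0.061]), array([283., 207.])), (0.78, array([0.763, 0.322, 0.061]), array([199., 151.])), (0.57, array([0.36 , 0.419, 0.061]), array([167., 276.]))]
top red_tin_c [(0.51, array([0.379, 0.153, 0.01 ]), array([251., 269.]))]
top seal_stamp_c [(0.58, array([ 0.4  , -0.117,  0.033]), array([335., 262.]))]
top loupe_b_
[... 786 characters left out ...]
0.002]), array([323., 379.])), (0.31, array([0.579, 0.229, 0.122]), array([241., 257.])), (0.28, array([ 0.391, -0.319,  0.004]), array([341., 162.]))]
side slot_mouth [(0.66, array([0.368, 0.417, 0.055]), array([324., 363.])), (0.61, array([0.573, 0.048, 0.063]), array([261., 221.])), (0.56, array([0.758, 0.322, 0.059]), array([156., 295.]))]
side red_tin_c [(0.72, array([0.381, 0.163, 0.007]), array([329., 279.])), (0.6, array([0.577, 0.231, 0.002]), array([245., 291.]))]
side seal_stamp_c [(0.55, array([ 0.393, -0.118,  0.029]), array([335., 197.]))]
side loupe_b_c [(0.54, array([ 0.395, -0.316,  0.006]), array([340., 162.]))]
1.2 [ 0.202 -0.591  0.226] [-0.     0.986  0.164  0.   ]
0.011
```

View pics/top0.png

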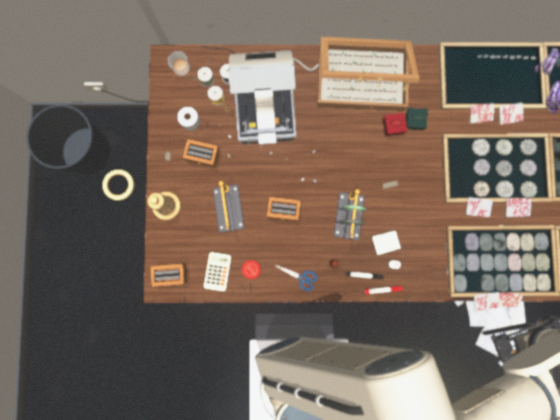

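View pics/side0.png

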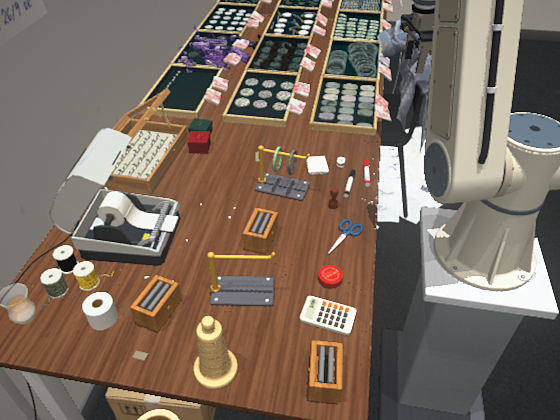

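The top view shows three slot blocks at (200,152), (284,208) and (168,275). Image right is world -y (the robot's right), so the one at (284,208), y≈0.05, is the one meant. The full hook is at (350,215) and the empty hook at (228,208). The posts are on the far side (+x) and the tips point at the robot.

```bash
python3 - <<'E'
from h import *
np.set_printoptions(precision=3,suppress=True)
im,T=shot("top"); im2,T2=shot("side")
def yaw(cam,mask,z,T):
    ys,xs=np.nonzero(mask); P=np.array([ray(cam,(x,y),z,T)[:2] for x,y in zip(xs,ys)])*1000
    return cv2.minAreaRect(P.astype(np.float32))
for t,z in(("full_stand",.01),("spare_stand",.01),("slot_block",.06)):
    for d in r.silhouettes("top",t): 
        print(t,round(d["conf"],2),d["region"].sum(),yaw("top",d["region"],z,T))
cv2.imwrite("pics/crop.png",cv2.hconcat([cv2.resize(im[165:245,195:375,::-1],None,fx=4,fy=4,interpolation=cv2.INTER_CUBIC)]))
E
```

```text
full_stand 0.75 972 ((559.606689453125, -169.9984130859375), (84.55914306640625, 164.86135864257812), 82.03358459472656)
full_stand 0.73 657 ((576.3624877929688, 48.30672073364258), (104.84575653076172, 72.26211547851562), 82.3262939453125)
spare_stand 0.77 1207 ((585.6893310546875, 231.2861328125), (169.91708374023438, 87.09010314941406), 8.65597152709961)
slot_block 0.7 651 ((569.96923828125, 48.61977005004883), (100.94623565673828, 67.8904800415039), 83.40306854248047)
slot_block 0.57 704 ((362.77789306640625, 415.1412658691406), (65.59724426269531, 114.20867919921875), 3.290620803833008)
slot_block 0.56 708 ((753.6864624023438, 316.08978271484375), (110.38768005371094, 71.40495300292969), 76.6197509765625)
```

View pics/crop.png

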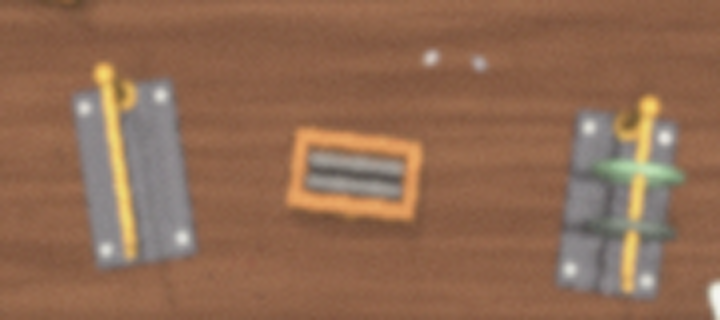

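```bash
cat >> h.py <<'E'
def go(x,y,z,th=None):
    s=r.read_state(); w,a,b,c=s["tcp_rot"]; M=R.from_quat([a,b,c,w]).as_matrix()
    d=M.T@(np.array([x,y,z])-s["ee_pos"])*1000
    cur=np.arctan2(M[1,0],M[0,0]); t=0 if th is None else (cur-th+np.pi)%(2*np.pi)-np.pi
    print("t",round(s["clock"],2),"inc",d.round(1),"turn",round(t,3),"| ee",np.round(s["ee_pos"],4),"th",round(cur,3),"tilt",M[:2,2].round(4),"F",np.round(s["contact_force"],2),"op",round(s["opening"]*92,1),"grip",round(s["grip_force"],1))
E
python3 - <<'E'
from h import *
go(.53,-.17,.30,1.43)
s=r.read_state(); T=np.array(r.calibration("wrist")["pose"]); w,a,b,c=s["tcp_rot"]; M=R.from_quat([a,b,c,w]).as_matrix()
print(M.T@(T[:3,3]-s["ee_pos"]),(M.T@T[:3,:3]).round(2)); print(r.calibration("wrist")["camera_matrix"])
E
```

```text
t 1.45 inc [ 446.4 -292.5  -74.4] turn -1.1 | ee [ 0.2024 -0.5913  0.2256] th 0.33 tilt [-0. -0.] F [-0.07  0.21  0.1 ] op 91.9 grip 0.0
[ 0.07178809 -0.00082942 -0.15942092] [[ 0.   -0.97 -0.25]
 [ 1.    0.   -0.  ]
 [ 0.   -0.25  0.97]]
[[318.64074574   0.         281.06170305]
 [  0.         318.64074574 211.72402751]
 [  0.           0.           1.        ]]
```

Call:
arm_command:
  increments: [30,446,-292,-74,-1.1,30,446,-292,-74,-1.1,30,446,-292,-74,-1.1,30,446,-292,-74,-1.1,30,446,-292,-74,-1.1]
  force: 10

```text
clock: 2.08
ee_pos: [0.3935, -0.3455, 0.2691]
tcp_rot: [0.0, 0.804, 0.594, 0.0]
contact_force: [0.8, -0.5, 0.8]
opening: 0.475
grip_force: 0.0
```

```bash
python3 -c "
from h import *
go(.53,-.17,.30,1.43)"
```

```text
t 2.08 inc [207.8  79.  -30.9] turn -0.157 | ee [ 0.3935 -0.3455  0.2691] th 1.273 tilt [ 0.0006 -0.0005] F [ 0.76 -0.46  0.76] op 43.7 grip 0.0
```

Call:
arm_command:
  increments: [28,208,79,-31,-0.157,28,208,79,-31,-0.157,28,208,79,-31,-0.157,28,208,79,-31,-0.157,28,208,79,-31,-0.157]

```text
clock: 2.7
ee_pos: [0.5315, -0.1703, 0.2999]
tcp_rot: [0.0, 0.756, 0.655, 0.0]
contact_force: [-0.6, -0.5, -0.4]
opening: 0.306
grip_force: 0.0
```

```bash
python3 - <<'E'
from h import *
np.set_printoptions(precision=4,suppress=True)
go(.53,-.17,.30,1.43)
im,T=shot("wrist","w1")
for t in["full_stand","full_stand_bar","bangle_front_c","bangle_rear_c"]:
    print(t,[(round(d["conf"],2),W(T,d["xyz"]),px("wrist",W(T,d["xyz"]),T).round()) for d in r.pinpoint("wrist",t)])
E
```

```text
t 2.7 inc [ 0.  -1.5 -0.1] turn -0.002 | ee [ 0.5315 -0.1703  0.2999] th 1.428 tilt [0.001  0.0001] F [-0.61 -0.51 -0.35] op 28.1 grip 0.0
full_stand [(0.86, array([ 0.5499, -0.1669,  0.0012]), array([292., 177.]))]
full_stand_bar [(0.62, array([ 0.5467, -0.1686,  0.1198]), array([293., 194.]))]
bangle_front_c [(0.63, array([ 0.525 , -0.1603,  0.1009]), array([273., 187.]))]
bangle_rear_c [(0.87, array([ 0.5674, -0.1739,  0.1024]), array([311., 193.])), (0.42, array([ 0.5249, -0.1599,  0.1013]), array([273., 186.]))]
```

View pics/w1.png

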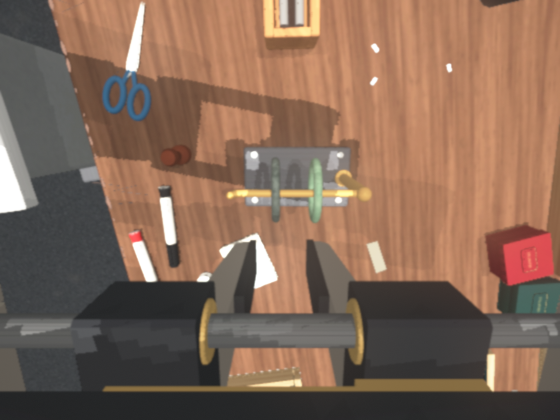

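The wrist view shows the bar running from its tip (232,195) to the post (364,194), nearly level in the image. The dark ring is at column 276 and the pale one at column 316.

```bash
python3 - <<'E'
from h import *
np.set_printoptions(precision=4,suppress=True)
T=np.array(r.calibration("wrist")["pose"])
a=ray("wrist",(245,194.5),.125,T);b=ray("wrist",(350,194),.125,T);print(a,b,np.arctan2(b[1]-a[1],b[0]-a[0]))
im,T=shot("wrist")
for t in["bangle_front_c","bangle_rear_c","full_stand_bar"]:
    for d in r.silhouettes("wrist",t):
        ys,xs=np.nonzero(d["region"]); print(t,d["conf"],len(xs),xs.min(),xs.max(),ys.min(),ys.max(),np.median(xs),[ (y,round(xs[ys==y].mean(),1)) for y in range(ys.min(),ys.max(),6)])
for u in((276,194),(316,194)): print(ray("wrist",u,.134,T))
cv2.imwrite("pics/w1c.png",cv2.resize(im[140:235,215:385,::-1],None,fx=4.5,fy=4.5,interpolation=cv2.INTER_CUBIC))
E
```

```text
[ 0.493  -0.1631  0.125 ] [ 0.6039 -0.179   0.125 ] -0.1427216652733686
bangle_front_c 0.81 507 273 281 154 219 277.0 [(154, np.float64(277.0)), (160, np.float64(277.0)), (166, np.float64(277.0)), (172, np.float64(276.5)), (178, np.float64(276.5)), (184, np.float64(277.0)), (190, np.float64(277.0)), (196, np.float64(277.5)), (202, np.float64(277.5)), (208, np.float64(277.5)), (214, np.float64(277.5))]
bangle_rear_c 0.58 796 310 324 155 219 317.0 [(155, np.float64(317.0)), (161, np.float64(317.0)), (167, np.float64(317.0)), (173, np.float64(317.0)), (179, np.float64(317.0)), (185, np.float64(317.0)), (191, np.float64(320.0)), (197, np.float64(317.5)), (203, np.float64(317.5)), (209, np.float64(317.0)), (215, np.float64(317.0))]
full_stand_bar 0.8 5734 228 373 144 203 298.0 [(144, np.float64(297.5)), (150, np.float64(298.5)), (156, np.float64(298.7)), (162, np.float64(298.1)), (168, np.float64(297.7)), (174, np.float64(299.3)), (180, np.float64(305.2)), (186, np.float64(309.4)), (192, np.float64(300.5)), (198, np.float64(296.4))]
[ 0.5262 -0.1656  0.134 ]
[ 0.5673 -0.1717  0.134 ]
```

View pics/w1c.png

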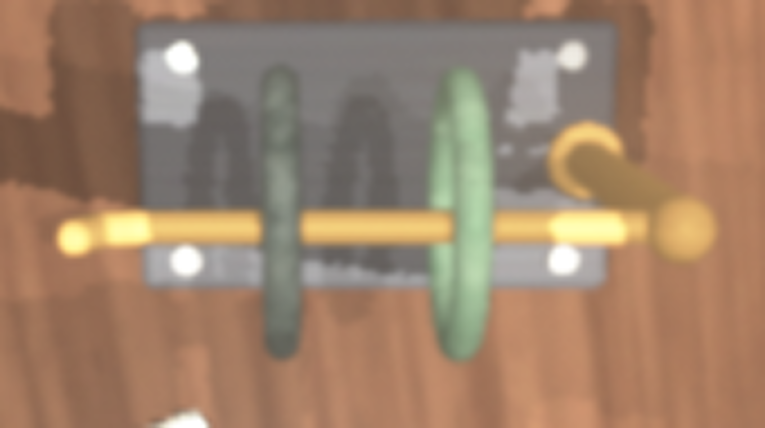

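The dark ring crosses the bar at about (277.7,191) full-frame, the pale one at about (320.3,191). The tip ball is at (231,193) and the post ball at (367,191).

```bash
python3 - <<'E'
from h import *
np.set_printoptions(precision=4,suppress=True)
T=np.array(r.calibration("wrist")["pose"])
for u,z in(((277.7,191),.134),((320.3,191),.134),((245,191),.125),((350,190.7),.125),((231.4,192.8),.138),((366.8,191),.131)): print(u,ray("wrist",u,z,T))
D=ray("wrist",(277.7,191),.134,T); go(D[0],D[1],.19,1.428)
E
```

```text
(277.7, 191) [ 0.5289 -0.1626  0.134 ]
(320.3, 191) [ 0.5725 -0.169   0.134 ]
(245, 191) [ 0.4941 -0.1591  0.125 ]
(350, 190.7) [ 0.6047 -0.1752  0.125 ]
(231.4, 192.8) [ 0.4818 -0.1567  0.138 ]
(366.8, 191) [ 0.6209 -0.1768  0.131 ]
t 3.15 inc [ 10.1  -2.3 109.6] turn -0.005 | ee [ 0.5297 -0.1729  0.2996] th 1.423 tilt [-0. -0.] F [-0.42 -0.33  0.26] op 28.4 grip 0.0
```

Call:
arm_command:
  increments: [28,9.3,-2,60,-0.003,28,9.3,-2,110,-0.003,28,9.3,-2,136,-0.003,28,9.3,-2,136,-0.003,28,9.3,-2,136,-0.003]

```text
clock: 3.78
ee_pos: [0.5302, -0.1631, 0.1648]
tcp_rot: [0.001, 0.756, 0.654, 0.0]
contact_force: [0.9, -0.8, 0.3]
opening: 0.308
grip_force: 0.0
```

```bash
python3 - <<'E'
from h import *
im,T=shot("wrist","w2")
go(.5285,-.1635,.1425,1.426)
cv2.imwrite("pics/w2c.png",cv2.resize(im[150:330,190:380,::-1],None,fx=3,fy=3,interpolation=cv2.INTER_CUBIC))
E
```

```text
t 3.83 inc [-0.6 -1.9 22.6] turn 0.001 | ee [ 0.5304 -0.1631  0.1651] th 1.427 tilt [ 0.0022 -0.0007] F [-0.36 -0.25 -0.07] op 28.2 grip 0.0
```

View pics/w2c.png

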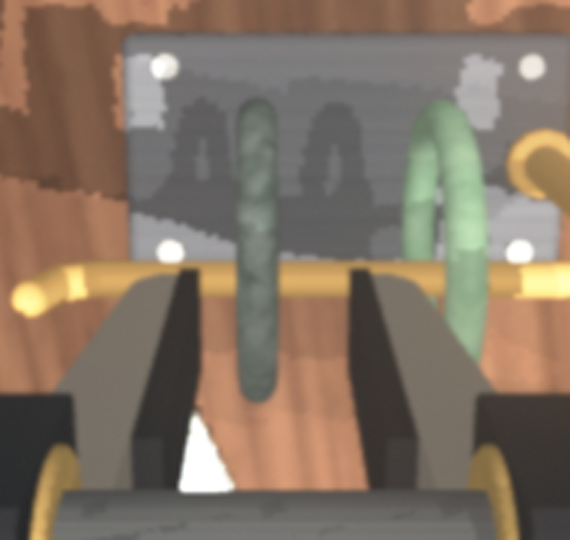

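The ring (crop column 257) sits about 3 mm to the left of the jaw's middle (275), so I shift -3.3 mm and descend.

Call:
arm_command:
  increments: [28,-0.5,-3.3,6,0,28,-0.5,-3.3,16,0,28,-0.5,-3.3,22.5,0,28,-0.5,-3.3,22.5,0,20,-0.5,-3.3,22.5,0]

```text
clock: 4.45
ee_pos: [0.526, -0.1626, 0.1408]
tcp_rot: [-0.0, 0.756, 0.655, -0.0]
contact_force: [0.4, 0.5, 0.8]
opening: 0.225
grip_force: 0.0
```

```bash
python3 - <<'E'
from h import *
im,T=shot("wrist","w3")
go(.5285,-.1635,.1425,1.426)
cv2.imwrite("pics/w3c.png",cv2.resize(im[170:330,190:380,::-1],None,fx=3,fy=3,interpolation=cv2.INTER_CUBIC))
E
```

```text
t 4.5 inc [-0.5  2.5 -1.6] turn 0.001 | ee [ 0.5261 -0.1627  0.1409] th 1.427 tilt [-0.0002  0.0001] F [-0.18  0.51 -0.63] op 20.0 grip 0.0
```

View pics/w3c.png

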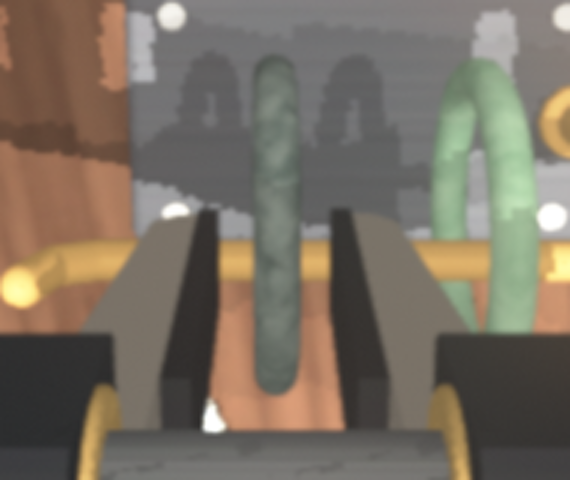

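The ring is centred between the pads (columns 218 and 332, ring at 276). Next I close on it, lift 30 mm, and move 100 mm along -bar.

Call:
arm_command:
  increments: [4,0,0,-0.5,0,4,0,0,-0.5,0,4,0,0,-0.5,0,4,0,0,-10,0,4,0,0,-20,0]
  force: 20

```text
clock: 5.12
ee_pos: [0.5261, -0.1627, 0.1618]
tcp_rot: [-0.0, 0.756, 0.655, -0.0]
contact_force: [-0.4, 0.5, 0.3]
opening: 0.085
grip_force: 20.0
```

```bash
python3 - <<'E'
from h import *
im,T=shot("wrist","w4")
go(.5285,-.1635,.171,1.426)
cv2.imwrite("pics/w4c.png",cv2.resize(im[170:330,190:380,::-1],None,fx=3,fy=3,interpolation=cv2.INTER_CUBIC))
E
```

```text
t 5.17 inc [-0.3  1.6 -7.8] turn 0.001 | ee [ 0.527  -0.163   0.1632] th 1.427 tilt [ 0.002  -0.0006] F [1.83 0.27 0.76] op 8.0 grip 20.0
```

Call:
arm_command:
  increments: [4,0,0,-8,0,4,0,-25,-8,0,4,0,-55,-8,0,4,0,-85,-8,0,4,0,-100,-8,0]

```text
clock: 5.8
ee_pos: [0.4259, -0.1482, 0.1693]
tcp_rot: [-0.0, 0.756, 0.655, -0.0]
contact_force: [0.7, -0.4, 0.1]
opening: 0.088
grip_force: 20.0
```

```bash
python3 - <<'E'
from h import *
im,T=shot("wrist","w5")
go(.43,.19,.30,1.571+.15)
cv2.imwrite("pics/w5c.png",cv2.resize(im[120:330,150:390,::-1],None,fx=2.5,fy=2.5,interpolation=cv2.INTER_CUBIC))
E
```

```text
t 5.85 inc [ 335.2  -43.3 -130.7] turn -0.294 | ee [ 0.4247 -0.1479  0.1692] th 1.427 tilt [-0.0013  0.0003] F [-1.87 -0.1  -1.37] op 8.0 grip 20.0
```

View pics/w5c.png

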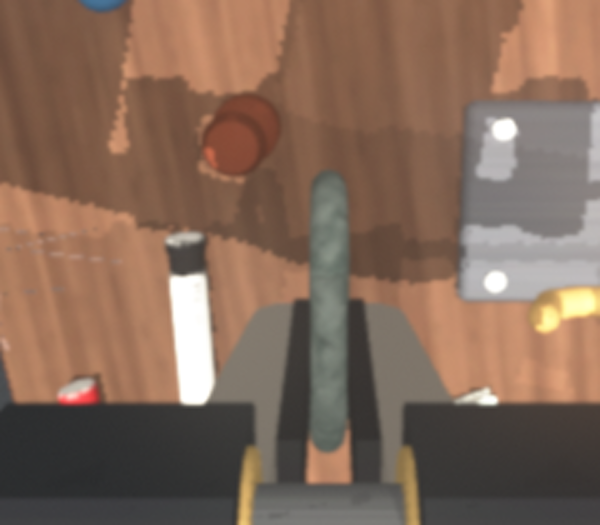

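The dark ring is off the hook and upright between the pads. The stamp is clear below it. Now on to the spare hook.

Call:
arm_command:
  increments: [4,40,-5,-40,0,4,95,-10,-80,-0.06,4,155,-15,-101,-0.14,4,215,-20,-101,-0.22,4,275,-24,-101,-0.294]

```text
clock: 6.48
ee_pos: [0.4437, 0.1279, 0.2713]
tcp_rot: [0.001, 0.651, 0.759, 0.001]
contact_force: [1.6, -0.9, -0.9]
opening: 0.086
grip_force: 20.0
```

```bash
python3 - <<'E'
from h import *
go(.445,.215,.27,1.571+.15)
E
```

```text
t 6.47 inc [85.8 14.6  1.4] turn 0.003 | ee [0.4437 0.1279 0.2713] th 1.724 tilt [0.0029 0.0007] F [ 1.57 -0.93 -0.86] op 7.9 grip 20.0
```

Call:
arm_command:
  increments: [4,40,7,1,0,4,75,13,1,0,4,86,14,1,0,4,86,14,1,0]

```text
clock: 6.98
ee_pos: [0.4437, 0.2129, 0.269]
tcp_rot: [0.0, 0.652, 0.759, -0.0]
contact_force: [-0.9, -0.3, -0.9]
opening: 0.087
grip_force: 20.0
```

```bash
python3 - <<'E'
from h import *
np.set_printoptions(precision=4,suppress=True)
im,T=shot("wrist","w6")
go(.445,.215,.17,1.571+.15)
for t in["spare_stand","spare_stand_bar"]:
    print(t,[(round(d["conf"],2),W(T,d["xyz"]),px("wrist",W(T,d["xyz"]),T).round()) for d in r.pinpoint("wrist",t)])
cv2.imwrite("pics/w6c.png",cv2.resize(im[130:330,240:500,::-1],None,fx=3,fy=3,interpolation=cv2.INTER_CUBIC))
E
```

```text
t 7.03 inc [ 2.6  1.7 99. ] turn 0.001 | ee [0.4437 0.2122 0.269 ] th 1.722 tilt [-0.0001 -0.0005] F [-0.64  0.04 -0.5 ] op 8.1 grip 20.0
spare_stand [(0.86, array([0.5788, 0.2339, 0.0019]), array([381., 184.]))]
spare_stand_bar [(0.9, array([0.5794, 0.2326, 0.1234]), array([419., 205.]))]
```

View pics/w6c.png

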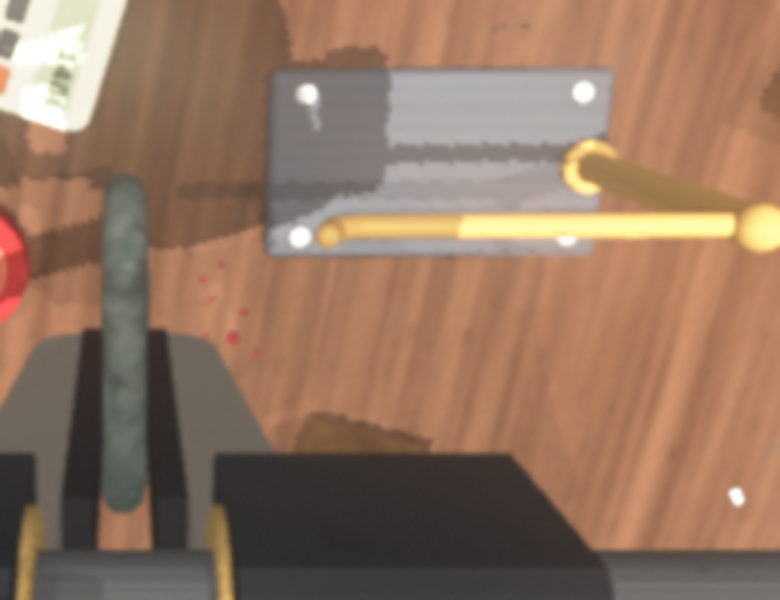

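The empty hook's bar runs from (357,206) to (483,204.7), with the tip ball at (350,208) and the post ball at (494,206).

```bash
python3 - <<'E'
from h import *
np.set_printoptions(precision=4,suppress=True)
T=np.array(r.calibration("wrist")["pose"])
a,b=[ray("wrist",u,.125,T) for u in((362,206),(478,204.8))]
print(a,b,np.arctan2(b[1]-a[1],b[0]-a[0])); print(ray("wrist",(350,208),.137,T),ray("wrist",(494,206),.131,T))
E
```

```text
[0.5238 0.2225 0.125 ] [0.6358 0.2406 0.125 ] 0.16031055949267228
[0.5096 0.2212 0.137 ] [0.6474 0.2425 0.131 ]
```

Call:
arm_command:
  increments: [4,-1.9,1,45,-0.006,4,-1.9,1,90,-0.006,4,-1.9,1,98,-0.006,4,-1.9,1,98,-0.006]

```text
clock: 7.62
ee_pos: [0.4452, 0.2105, 0.1717]
tcp_rot: [0.0, 0.65, 0.76, -0.0]
contact_force: [0.3, -0.4, -0.3]
opening: 0.085
grip_force: 20.0
```

```bash
python3 - <<'E'
from h import *
im,T=shot("wrist","w7")
go(.578,.2315,.171,1.728)
cv2.imwrite("pics/w7c.png",cv2.resize(im[150:330,240:500,::-1],None,fx=3,fy=3,interpolation=cv2.INTER_CUBIC))
E
```

```text
t 7.67 inc [ -0.2 133.8   1.6] turn -0.001 | ee [0.4458 0.2109 0.1724] th 1.727 tilt [0.0015 0.0007] F [-0.06  0.57 -1.56] op 7.9 grip 20.0
```

View pics/w7c.png

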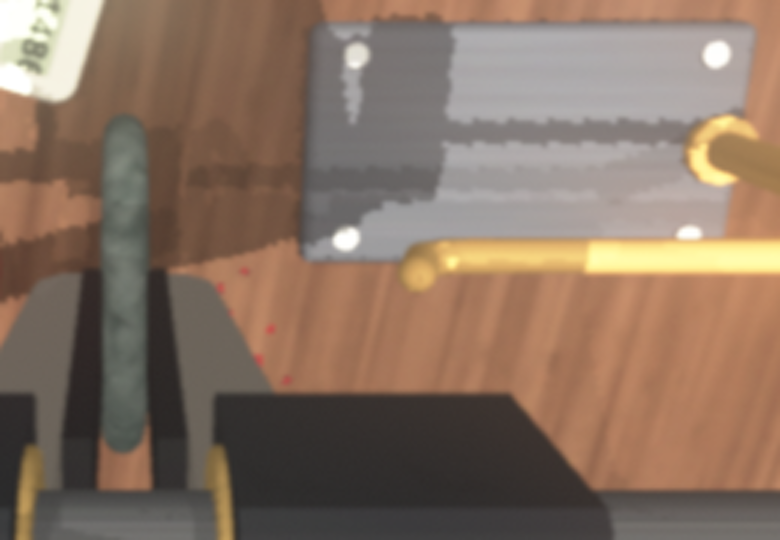

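The bar tip (418,268) points at the middle of the ring (rows 115 to 450), so I slide along the bar.

Call:
arm_command:
  increments: [4,0,25,1,0,4,0,55,1,0,4,0,85,1,0,4,0,115,1,0,4,0,133,1,0]

```text
clock: 8.3
ee_pos: [0.5788, 0.2322, 0.1724]
tcp_rot: [0.001, 0.65, 0.76, 0.002]
contact_force: [0.1, 0.4, -0.5]
opening: 0.084
grip_force: 20.0
```

```bash
python3 - <<'E'
from h import *
go(.578,.2315,.142,1.728)
E
```

```text
t 8.3 inc [-0.6 -1.  30.4] turn -0.001 | ee [0.5788 0.2322 0.1724] th 1.727 tilt [0.0035 0.0013] F [ 0.14  0.42 -0.47] op 7.7 grip 20.0
```

Call:
arm_command:
  increments: [4,-0.5,0,12,0,4,-0.5,0,22,0,4,-0.5,0,27,0,4,-0.5,0,29,0,4,-0.5,0,29,0]

```text
clock: 8.93
ee_pos: [0.5756, 0.2314, 0.142]
tcp_rot: [-0.0, 0.65, 0.76, 0.0]
contact_force: [-4.0, 0.3, 8.7]
opening: 0.083
grip_force: 20.0
```

```bash
python3 - <<'E'
from h import *
go(.578,.2315,.142,1.728)
E
```

```text
t 8.93 inc [-0.2  2.4  0. ] turn -0.001 | ee [0.5756 0.2314 0.142 ] th 1.727 tilt [-0.0003  0.0004] F [-3.96  0.28  8.66] op 7.7 grip 20.0
```

Contact is felt at 8.7 N, so the ring sits on the bar. I ease up a little, then open.

Call:
arm_command:
  increments: [4,0,0,-0.6,0,16,0,0,-0.6,0,24,0,0,-0.6,0,24,0,0,-0.6,0,24,0,0,-0.6,0]

```text
clock: 9.55
ee_pos: [0.5762, 0.2311, 0.1415]
tcp_rot: [-0.0, 0.65, 0.76, -0.0]
contact_force: [0.1, 0.0, -0.9]
opening: 0.264
grip_force: 0.0
```

```bash
python3 - <<'E'
from h import *
go(.578,.2315,.142,1.728)
im,T=shot("wrist","w8")
cv2.imwrite("pics/w8c.png",cv2.resize(im[130:330,160:400,::-1],None,fx=2.5,fy=2.5,interpolation=cv2.INTER_CUBIC))
E
```

```text
t 9.55 inc [ 0.1  1.8 -0.5] turn -0.001 | ee [0.5762 0.2311 0.1415] th 1.727 tilt [-0.0002 -0.0001] F [ 0.08  0.05 -0.87] op 24.3 grip 0.0
```

View pics/w8c.png

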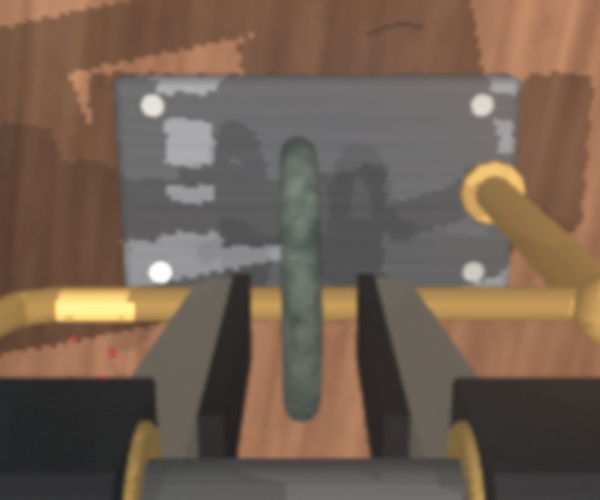

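The dark ring hangs freely between the open fingers (grip 0). I rise and go back to the full hook, using numeric checks from now on.

Call:
arm_command:
  increments: [26,0,0,-40,0,26,0,0,-75,0,26,-55,-9,-75,0.04,26,-115,-20,-75,0.12,26,-175,-30,-75,0.2]

```text
clock: 10.22
ee_pos: [0.5737, 0.0521, 0.2168]
tcp_rot: [0.0, 0.723, 0.691, 0.0]
contact_force: [-0.2, 0.4, 0.6]
opening: 0.283
grip_force: 0.0
```

```bash
python3 - <<'E'
from h import *
go(.5705,-.1695,.21,1.426)
E
```

```text
t 10.22 inc [-221.5    6.8    6.8] turn 0.1 | ee [0.5737 0.0521 0.2168] th 1.526 tilt [ 0.0005 -0.    ] F [-0.15  0.35  0.55] op 26.1 grip 0.0
```

```bash
python3 - <<'E'
from h import *
np.set_printoptions(precision=4,suppress=True)
im,T=shot("wrist","w9")
for t in["slot_mouth","slot_block"]:
    print(t,[(round(d["conf"],2),W(T,d["xyz"]),px("wrist",W(T,d["xyz"]),T).round()) for d in r.pinpoint("wrist",t)])
for d in r.silhouettes("wrist","slot_block"):
    m=d["region"]; ys,xs=np.nonzero(m); print(d["conf"],m.sum(),xs.min(),xs.max(),ys.min(),ys.max())
    # wood-coloured top outline: edges
    np.save("m.npy",m)
hsv=cv2.cvtColor(im,cv2.COLOR_RGB2HSV); g=cv2.cvtColor(im,cv2.COLOR_RGB2GRAY)
c=px("wrist",np.array([.575,.049,.06]),T); print(c)
lsd=cv2.createLineSegmentDetector(); L=lsd.detect(g)[0][:,0]
for l in L:
    n=np.hypot(l[2]-l[0],l[3]-l[1]); mid=(l[:2]+l[2:])/2
    if n>25 and abs(mid-c).max()<110:
        a=ray("wrist",l[:2],.06,T);b=ray("wrist",l[2:],.06,T); v=b-a; an=np.arctan2(v[1],v[0]);an=(an+np.pi/4)%(np.pi/2)-np.pi/4
        print(l.round(),round(n),"mid",((a+b)/2)[:2],"len",np.linalg.norm(v).round(3),"yaw",an.round(3), "x" if abs(v[0])>abs(v[1]) else "y")
E
```

```text
slot_mouth [(0.63, array([0.576 , 0.0475, 0.0617]), array([282., 207.]))]
slot_block [(0.83, array([0.5758, 0.0522, 0.0001]), array([282., 191.]))]
0.66 6067 250 317 148 250
0.37 8688 203 357 0 76
[281.0221 205.116 ]
[304. 283. 304. 241.] 43 mid [ 0.5968 -0.0148] len 0.049 yaw -0.027 y
[258. 241. 256. 296.] 55 mid [ 0.5462 -0.0201] len 0.064 yaw -0.104 y
[298. 243. 259. 241.] 39 mid [0.5709 0.0096] len 0.041 yaw -0.11 x
[310. 313. 305. 284.] 30 mid [ 0.5996 -0.0583] len 0.036 yaw 0.117 y
[261. 248. 297. 251.] 36 mid [0.5705 0.0009] len 0.039 yaw -0.114 x
[275. 238. 280. 164.] 74 mid [0.5717 0.0521] len 0.077 yaw -0.114 y
[264. 160. 306. 163.] 41 mid [0.5809 0.0925] len 0.041 yaw -0.119 x
[254. 153. 251. 214.] 61 mid [0.5474 0.0715] len 0.062 yaw -0.127 y
[288. 166. 283. 239.] 74 mid [0.5795 0.0504] len 0.077 yaw -0.119 y
[259. 239. 263. 156.] 84 mid [0.5552 0.0564] len 0.087 yaw -0.107 y
[254. 313. 308. 313.] 54 mid [ 0.5697 -0.0741] len 0.06 yaw -0.049 x
[311. 214. 317. 156.] 59 mid [0.609  0.0675] len 0.06 yaw -0.109 y
[314. 155. 254. 151.] 60 mid [0.5807 0.1012] len 0.059 yaw -0.1
[... 657 characters left out ...]
6] len 0.039 yaw 0.194 x
[224. 113. 253. 109.] 29 mid [0.5391 0.1421] len 0.028 yaw 0.088 x
[296. 221. 299. 166.] 55 mid [0.592  0.0601] len 0.057 yaw -0.089 y
[374. 151. 372. 187.] 36 mid [0.6678 0.0816] len 0.036 yaw -0.017 y
[272. 167. 269. 201.] 34 mid [0.5653 0.0712] len 0.034 yaw -0.125 y
[328. 216. 330. 247.] 31 mid [0.6239 0.0185] len 0.034 yaw 0.044 y
[302. 209. 299. 234.] 25 mid [0.5941 0.0302] len 0.027 yaw -0.129 y
[265. 194. 264. 219.] 25 mid [0.5577 0.0478] len 0.026 yaw -0.109 y
[340. 238. 339. 213.] 25 mid [0.6346 0.0243] len 0.027 yaw 0.052 y
[390. 222. 389. 262.] 40 mid [0.6867 0.0039] len 0.045 yaw 0.022 y
[267. 164. 265. 189.] 25 mid [0.5613 0.0785] len 0.025 yaw -0.114 y
```

Call:
arm_command:
  increments: [26,-1,0,0,0.069,26,-1,0,0,0.069,26,-1,0,0,0.069,26,-1,0,0,0.069,26,-1,0,0,0.069]

```text
clock: 11.05
ee_pos: [0.5738, 0.0529, 0.2166]
tcp_rot: [-0.0, 0.745, 0.667, -0.0]
contact_force: [-0.9, -0.6, -0.3]
opening: 0.285
grip_force: 0.0
```

```bash
cat > slot.py <<'E'
from h import *
np.set_printoptions(precision=4,suppress=True)
go(.574,.051,.2,1.457)
im,T=shot("wrist"); go(.574,.051,.2,1.457)
g=cv2.cvtColor(im,cv2.COLOR_RGB2GRAY); c=px("wrist",np.array([.575,.049,.06]),T)
L=cv2.createLineSegmentDetector().detect(g)[0][:,0]
for l in L:
    n=np.hypot(l[2]-l[0],l[3]-l[1]); mid=(l[:2]+l[2:])/2
    if n>33 and abs(mid-c).max()<100:
        a=ray("wrist",l[:2],.06,T);b=ray("wrist",l[2:],.06,T); v=b-a; an=np.arctan2(v[1],v[0]);an=(an+np.pi/4)%(np.pi/2)-np.pi/4
        if -.16<an<-.07: print(l.round(1),"mid",((a+b)/2)[:2],"len",np.linalg.norm(v).round(3),"yaw",an.round(3), "x" if abs(v[0])>abs(v[1]) else "y")
# finger inner edges
L=[l for l in L if min(l[1],l[3])>235 and np.hypot(l[2]-l[0],l[3]-l[1])>30 and 200<l[0]<360]
print(np.array(L).round(1))
E
python3 slot.py
```

```text
t 11.05 inc [-1.9  0.4 16.6] turn 0.002 | ee [0.5738 0.0529 0.2166] th 1.459 tilt [-0.0001  0.    ] F [-0.87 -0.57 -0.29] op 26.2 grip 0.0
t 11.1 inc [-1.8  0.4 16.6] turn 0.002 | ee [0.5738 0.0528 0.2166] th 1.459 tilt [-0.  0.] F [ 0.25  0.09 -0.13] op 26.5 grip 0.0
[301.9 242.6 261.9 242.5] mid [0.5711 0.0097] len 0.042 yaw -0.114 x
[260.6 250.3 299.4 250.7] mid [0.5682 0.0011] len 0.041 yaw -0.122 x
[261.9 162.2 303.1 162.9] mid [0.581  0.0925] len 0.041 yaw -0.127 x
[264.5 165.6 265.1 225.6] mid [0.5595 0.0608] len 0.062 yaw -0.114 y
[251.7 153.1 251.4 223.1] mid [0.5471 0.0696] len 0.071 yaw -0.14 y
[277.9 239.4 277.9 165.6] mid [0.5718 0.0518] len 0.077 yaw -0.114 y
[286.2 165.6 285.5 239.4] mid [0.5798 0.0509] len 0.077 yaw -0.117 y
[312.2 213.1 313.8 155.6] mid [0.6089 0.0669] len 0.058 yaw -0.114 y
[311.9 153.8 253.1 153.5] mid [0.5819 0.1011] len 0.057 yaw -0.117 x
[261.9 235.6 260.4 156.8] mid [0.5556 0.06  ] len 0.081 yaw -0.109 y
[212.9 196.8 211.  145.6] mid [0.5104 0.0913] len 0.051 yaw -0.128 y
[304.2 159.3 303.1 200.7] mid [0.6    0.0726] len 0.042 yaw -0.122 y
[269.3 169.4 269.4 203.1] mid [0.5653 0.0703] len 0.034 yaw -0.119 y
[297.1 206.9 297.2 166.9] mid [0.5929 0.0665] len 0.041 yaw -0.101 y
[[206.5 301.8 202.8 360.5]
 [306.1 295.7 303.3 240.6]
 [258.1 240.6 256.2 294.5]
 [240.5 377.4 271.9 379.2]
 [301.9 242.6 261.9 242.5]
 [358.7 360.6 355.6 303. ]
 [334.4 390.7 558.1 391. ]
 [260.6 250.3 299.4 250.7]
 [345.6 280.5 444.4 280.5]
 [235.9 350.9 228.9 385.5]
 [226.9 385.7 100.6 385.6]
 [271.9 390.8 306.9 390.9]
 [254.4 312.7 308.1 312.7]
 [236.1 294.2 251.2 238.3]
 [288.2 352.1 238.  349.9]
 [221.4 348.1 222.9 383.2]
 [311.7 242.8 326.6 296.1]
 [338.8 383.2 340.6 348.2]
 [330.2 247.2 350.7 277.7]
 [280.6 334.7 310.6 333.4]
 [319.4 318.  280.6 318.4]]
```

Call:
arm_command:
  increments: [28,-60,6,0,0.033,28,-120,12,0,0.033,28,-180,18,0,0.033,28,-221,21.5,25,0.033,28,-221,21.5,46,0.033]

```text
clock: 11.72
ee_pos: [0.5702, -0.1724, 0.1701]
tcp_rot: [0.0, 0.758, 0.653, 0.0]
contact_force: [-0.7, 0.5, -0.1]
opening: 0.308
grip_force: 0.0
```

```bash
cat > ring.py <<'E'
from h import *
np.set_printoptions(precision=4,suppress=True)
im,T=shot("wrist"); go(.5705,-.1695,.165,1.426)
hsv=cv2.cvtColor(im,cv2.COLOR_RGB2HSV)
for d in r.silhouettes("wrist","bangle_rear_c")[:2]:
    m=d["region"]; ys,xs=np.nonzero(m); print(round(d["conf"],2),[(y,xs[ys==y].min(),xs[ys==y].max()) for y in range(ys.min(),ys.max()+1,6)])
bar=(abs(hsv[:,:,0].astype(int)-22)<6)&(hsv[:,:,1]>130)&(hsv[:,:,2]>90)
for c in(215,225,235,330,340,350):
    y=np.nonzero(bar[150:330,c])[0]+150; print("bar col",c,(y.min(),y.max(),len(y)) if len(y) else None)
g=cv2.cvtColor(im,cv2.COLOR_RGB2GRAY)
L=cv2.createLineSegmentDetector().detect(g)[0][:,0]
print(np.array([l for l in L if abs(l[1]-l[3])>25 and max(l[1],l[3])>240 and 225<l[0]<340 and abs(l[0]-l[2])<12]).round(1))
E
python3 ring.py
```

```text
t 11.78 inc [1.5 1.7 2.2] turn -0.003 | ee [ 0.5686 -0.1707  0.1672] th 1.423 tilt [-0.0035  0.001 ] F [-1.36  0.9  -2.  ] op 27.8 grip 0.0
0.78 [(177, np.int64(278), np.int64(283)), (183, np.int64(275), np.int64(286)), (189, np.int64(274), np.int64(287)), (195, np.int64(274), np.int64(287)), (201, np.int64(274), np.int64(287)), (207, np.int64(274), np.int64(287)), (213, np.int64(274), np.int64(287)), (219, np.int64(274), np.int64(287)), (225, np.int64(274), np.int64(287)), (231, np.int64(273), np.int64(287)), (237, np.int64(273), np.int64(287)), (243, np.int64(274), np.int64(288)), (249, np.int64(274), np.int64(288)), (255, np.int64(275), np.int64(287)), (261, np.int64(275), np.int64(287)), (267, np.int64(275), np.int64(287)), (273, np.int64(275), np.int64(286))]
bar col 215 None
bar col 225 (np.int64(231), np.int64(240), 10)
bar col 235 (np.int64(231), np.int64(240), 10)
bar col 330 (np.int64(193), np.int64(240), 13)
bar col 340 (np.int64(200), np.int64(240), 32)
bar col 350 (np.int64(216), np.int64(246), 31)
[[257.8 261.8 250.1 310.9]
 [312.5 313.2 304.4 264.4]
 [233.8 349.5 228.5 377.2]
 [335.8 385.6 327.6 349.5]
 [266.5 350.5 271.6 383.4]
 [314.9 350.6 318.2 383.2]
 [244.4 383.1 237.1 350.6]]
```

Call:
arm_command:
  increments: [24,0,0,10,0,24,0,0,16,0,24,0,0,16,0,24,0,0,16,0]

```text
clock: 12.32
ee_pos: [0.5707, -0.1692, 0.1551]
tcp_rot: [0.0, 0.756, 0.654, 0.0]
contact_force: [0.7, 0.5, -0.1]
opening: 0.263
grip_force: 0.0
```

```bash
python3 ring.py
```

```text
t 12.38 inc [-0.3 -0.2 -9.9] turn -0.0 | ee [ 0.5707 -0.1692  0.1551] th 1.426 tilt [ 0.0007 -0.0002] F [-0.16  0.24  0.67] op 24.2 grip 0.0
0.57 [(186, np.int64(277), np.int64(283)), (192, np.int64(274), np.int64(287)), (198, np.int64(274), np.int64(287)), (204, np.int64(274), np.int64(287)), (210, np.int64(274), np.int64(288)), (216, np.int64(274), np.int64(288)), (222, np.int64(274), np.int64(288)), (228, np.int64(274), np.int64(288)), (234, np.int64(274), np.int64(288)), (240, np.int64(274), np.int64(288)), (246, np.int64(274), np.int64(288)), (252, np.int64(274), np.int64(289)), (258, np.int64(273), np.int64(289)), (264, np.int64(274), np.int64(289)), (270, np.int64(274), np.int64(288)), (276, np.int64(273), np.int64(288)), (282, np.int64(273), np.int64(287)), (288, np.int64(275), np.int64(286))]
bar col 215 (np.int64(243), np.int64(319), 11)
bar col 225 (np.int64(244), np.int64(253), 10)
bar col 235 (np.int64(244), np.int64(244), 1)
bar col 330 (np.int64(200), np.int64(249), 8)
bar col 340 (np.int64(205), np.int64(253), 22)
bar col 350 (np.int64(222), np.int64(257), 34)
[[259.6 240.6 259.3 283.1]
 [304.1 297.  301.8 238.1]
 [258.1 284.  254.4 312. ]
 [287.  241.9 286.3 190.6]
 [239.  349.3 232.2 385.7]
 [329.  385.7 323.1 349.4]
 [335.4 384.4 337.  349.4]
 [273.  253.3 276.8 284.4]
 [263.5 350.6 268.7 383.2]
 [314.1 350.5 317.6 383.2]]
```

Ring and jaws share the same midline (281), so I descend and close.

Call:
arm_command:
  increments: [24,0,0,8,0,24,0,0,14,0,24,0,0,14,0,4,0,0,14,0,4,0,0,14,0]
  force: 40

```text
clock: 13.05
ee_pos: [0.5703, -0.1694, 0.1404]
tcp_rot: [-0.0, 0.757, 0.654, -0.0]
contact_force: [0.3, 0.7, 0.5]
opening: 0.083
grip_force: 40.1
```

Call:
arm_command:
  increments: [4,0,0,0,0,4,0,0,0,0,4,0,0,-6,0,4,0,0,-16,0,4,0,0,-29,0]

```text
clock: 13.68
ee_pos: [0.5704, -0.1694, 0.1706]
tcp_rot: [0.0, 0.757, 0.654, 0.0]
contact_force: [0.3, 0.5, 0.2]
opening: 0.085
grip_force: 40.0
```

```bash
python3 -c "
from h import *
go(.5707,-.1692,.171,1.426)"
```

```text
t 13.68 inc [ 0.2  0.2 -0.4] turn -0.001 | ee [ 0.5704 -0.1694  0.1706] th 1.425 tilt [0.0001 0.    ] F [0.29 0.47 0.16] op 7.9 grip 40.0
```

Call:
arm_command:
  increments: [4,0,-22,-1,0,4,0,-52,-1,0,4,0,-82,-1,0,4,0,-112,-1,0,4,0,-142,-1,0]

```text
clock: 14.3
ee_pos: [0.4293, -0.1487, 0.1716]
tcp_rot: [0.001, 0.757, 0.654, 0.0]
contact_force: [0.3, 0.2, -1.0]
opening: 0.081
grip_force: 40.0
```

```bash
python3 -c "
from h import *
go(.575,.051,.2,1.457)"
```

```text
t 14.3 inc [218.7 115.2 -28.3] turn -0.032 | ee [ 0.4293 -0.1487  0.1716] th 1.425 tilt [ 0.0012 -0.0004] F [ 0.26  0.2  -1.01] op 7.4 grip 40.0
```

Call:
arm_command:
  increments: [4,25,0,-35,0,4,75,30,-50,-0.03,4,125,60,-50,-0.03,4,175,90,-50,-0.03,4,218,115,-50,-0.03]

```text
clock: 14.92
ee_pos: [0.5768, 0.0521, 0.2219]
tcp_rot: [0.001, 0.747, 0.665, 0.001]
contact_force: [0.5, -0.7, -1.3]
opening: 0.082
grip_force: 40.0
```

Call:
arm_command:
  increments: [4,0,0,0,0,4,0,0,0,0]

```text
clock: 15.18
ee_pos: [0.5747, 0.0499, 0.221]
tcp_rot: [-0.0, 0.747, 0.665, -0.0]
contact_force: [-0.9, -0.5, -0.1]
opening: 0.083
grip_force: 40.0
```

```bash
sed -i 's/if n>33/if n>20/' slot.py; python3 slot.py; python3 -c "
from h import *
go(.575,.051,.165,1.457)
im,T=shot('wrist','w10')
for d in r.silhouettes('wrist','bangle_rear_c')[:2]:
    m=d['region']; ys,xs=np.nonzero(m); print(round(d['conf'],2),[(int(y),int(xs[ys==y].min()),int(xs[ys==y].max())) for y in range(ys.min(),ys.max()+1,12)])"
```

```text
t 15.18 inc [ 1.  -0.9 21. ] turn -0.001 | ee [0.5747 0.0499 0.221 ] th 1.456 tilt [-0.0004 -0.0004] F [-0.92 -0.48 -0.07] op 7.6 grip 40.0
t 15.22 inc [ 1.5 -0.7 20.9] turn -0.002 | ee [0.5745 0.0495 0.2209] th 1.455 tilt [-0.0004 -0.0004] F [-0.94 -0.36 -0.61] op 7.7 grip 40.0
[288.9 311.9 286.6 195.6] mid [ 0.5762 -0.0116] len 0.134 yaw -0.091 y
[274.6 196.9 273.2 313.1] mid [ 0.5611 -0.0113] len 0.134 yaw -0.132 y
[151.9 280.6 250.6 280.6] mid [ 0.4785 -0.0288] len 0.109 yaw -0.115 x
[311.9 280.5 409.4 280.4] mid [ 0.6526 -0.0487] len 0.107 yaw -0.113 x
[260.6 159.3 301.9 159.1] mid [0.5811 0.0925] len 0.041 yaw -0.11 x
[261.  234.4 259.5 154.3] mid [0.5554 0.0582] len 0.084 yaw -0.113 y
[284.5 161.9 285.7 194.5] mid [0.5827 0.073 ] len 0.033 yaw -0.074 y
[300.6 150.3 254.4 150.6] mid [0.5783 0.1014] len 0.046 yaw -0.108 x
[263.8 161.9 264.4 223.1] mid [0.5596 0.0602] len 0.064 yaw -0.118 y
[310.7 211.9 312.  151.9] mid [0.6087 0.0656] len 0.061 yaw -0.112 y
[213.7 178.3 211.8 152.9] mid [0.5122 0.0939] len 0.025 yaw -0.093 y
[302.8 156.8 300.4 219.4] mid [0.5982 0.0603] len 0.06
[... 423 characters left out ...]
115 y
[[246.7 299.4 244.9 361.9]
 [316.8 361.9 315.2 299.4]
 [315.6 390.9 558.1 391. ]
 [311.9 280.5 409.4 280.4]
 [300.6 348.5 261.8 347.6]
 [250.1 360.6 250.9 305.6]
 [254.4 385.6 128.1 385.6]
 [310.9 305.6 311.9 360.6]
 [258.9 311.7 266.4 244.2]
 [295.3 242.9 303.2 313. ]
 [259.4 386.1 301.9 386. ]
 [261.9 374.8 300.6 375.5]
 [299.4 365.9 261.9 364.6]
 [243.1 318.7 151.9 318.8]]
t 15.22 inc [ 1.6  0.3 55.9] turn -0.002 | ee [0.5745 0.0495 0.2209] th 1.455 tilt [-0.0004 -0.0004] F [-0.94 -0.36 -0.61] op 7.7 grip 40.0
0.93 [(189, 279, 283), (201, 274, 288), (213, 274, 288), (225, 274, 289), (237, 274, 289), (249, 275, 288), (261, 275, 288), (273, 275, 288), (285, 275, 288), (297, 276, 288)]
```

Slot and ring midlines agree within about 0.5 mm. Coming down to just above the mouth (contact expected at TCP z≈0.136).

Call:
arm_command:
  increments: [4,1.5,0,30,0,4,1.5,0,60,0,4,1.5,0,75,0,4,1.5,0,79,0,4,1.5,0,79,0]

```text
clock: 15.95
ee_pos: [0.5758, 0.0515, 0.1423]
tcp_rot: [0.0, 0.747, 0.665, 0.0]
contact_force: [0.3, 0.6, -1.4]
opening: 0.084
grip_force: 40.0
```

Call:
arm_command:
  increments: [4,0,0,2,0,4,0,0,4,0,4,0,0,6,0,4,0,0,8,0,4,0,0,9,0]

```text
clock: 16.58
ee_pos: [0.5754, 0.0517, 0.1325]
tcp_rot: [-0.0, 0.747, 0.665, -0.0]
contact_force: [0.3, 0.0, -0.0]
opening: 0.085
grip_force: 40.0
```

Call:
arm_command:
  increments: [4,0,0,1,0,4,0,0,2,0,4,0,0,3,0,4,0,0,4,0,4,0,0,4,0]

```text
clock: 17.2
ee_pos: [0.5754, 0.0517, 0.1286]
tcp_rot: [-0.0, 0.747, 0.665, -0.0]
contact_force: [-0.7, 0.1, -1.2]
opening: 0.085
grip_force: 40.0
```

Call:
arm_command:
  increments: [4,0,0,1,0,4,0,0,2,0,4,0,0,3,0,4,0,0,3.5,0,4,0,0,3.5,0]

```text
clock: 17.82
ee_pos: [0.5755, 0.0517, 0.1251]
tcp_rot: [-0.0, 0.747, 0.665, -0.0]
contact_force: [0.3, 0.4, 0.7]
opening: 0.081
grip_force: 40.0
```

Call:
arm_command:
  increments: [4,0,0,0.5,0,4,0,0,1,0,4,0,0,1.5,0,4,0,0,1.5,0]

```text
clock: 18.32
ee_pos: [0.5754, 0.0517, 0.1236]
tcp_rot: [-0.0, 0.747, 0.665, -0.0]
contact_force: [0.9, -0.1, 1.9]
opening: 0.082
grip_force: 40.0
```

Call:
arm_command:
  increments: [4,0,0,0.5,0,4,0,0,1,0,4,0,0,1.5,0,4,0,0,1.5,0]

```text
clock: 18.82
ee_pos: [0.5754, 0.0517, 0.1221]
tcp_rot: [-0.0, 0.747, 0.665, -0.0]
contact_force: [-0.7, 0.3, 0.9]
opening: 0.085
grip_force: 40.0
```

Call:
arm_command:
  increments: [4,0,0,0.5,0,4,0,0,1,0,4,0,0,1.5,0,4,0,0,1.5,0]

```text
clock: 19.32
ee_pos: [0.5754, 0.0517, 0.1206]
tcp_rot: [-0.0, 0.747, 0.665, -0.0]
contact_force: [0.7, -0.2, 0.8]
opening: 0.084
grip_force: 40.0
```

Call:
arm_command:
  increments: [4,0,0,0.5,0,4,0,0,1,0,4,0,0,1.5,0,4,0,0,1.8,0]

```text
clock: 19.82
ee_pos: [0.5755, 0.0517, 0.1188]
tcp_rot: [-0.0, 0.747, 0.665, 0.0]
contact_force: [0.9, 0.9, 2.2]
opening: 0.083
grip_force: 40.0
```

Call:
arm_command:
  increments: [4,0,0,0.5,0,4,0,0,1,0,4,0,0,1.5,0,4,0,0,1.8,0]

```text
clock: 20.32
ee_pos: [0.5755, 0.0517, 0.117]
tcp_rot: [0.0, 0.747, 0.665, 0.0]
contact_force: [-0.1, 0.4, 1.8]
opening: 0.083
grip_force: 40.0
```

Call:
arm_command:
  increments: [4,0,0,0.5,0,4,0,0,1,0,4,0,0,1.5,0,4,0,0,1.8,0]

```text
clock: 20.82
ee_pos: [0.5755, 0.0517, 0.1152]
tcp_rot: [0.0, 0.747, 0.665, 0.0]
contact_force: [-0.3, -0.3, 2.2]
opening: 0.087
grip_force: 40.0
```

Call:
arm_command:
  increments: [4,0,0,0.5,0,4,0,0,1,0,4,0,0,1.5,0,4,0,0,1.5,0]

```text
clock: 21.32
ee_pos: [0.5754, 0.0517, 0.1136]
tcp_rot: [-0.0, 0.747, 0.665, -0.0]
contact_force: [0.6, 1.1, 0.8]
opening: 0.085
grip_force: 40.0
```

Call:
arm_command:
  increments: [4,0,0,0.5,0,4,0,0,1,0,4,0,0,1.5,0,4,0,0,1.5,0]

```text
clock: 21.82
ee_pos: [0.5754, 0.0517, 0.1122]
tcp_rot: [-0.0, 0.747, 0.665, -0.0]
contact_force: [-0.7, -0.3, 2.3]
opening: 0.083
grip_force: 40.0
```

Call:
arm_command:
  increments: [4,0,0,0.5,0,4,0,0,1,0,4,0,0,1.5,0,4,0,0,1.5,0]

```text
clock: 22.32
ee_pos: [0.5762, 0.0518, 0.1115]
tcp_rot: [0.0, 0.747, 0.665, 0.001]
contact_force: [-0.6, 0.4, 8.7]
opening: 0.085
grip_force: 40.0
```

Floor felt at 8.7 N. I press a bit more.

Call:
arm_command:
  increments: [4,0,0,0.2,0,4,0,0,0.4,0,4,0,0,0.4,0]

```text
clock: 22.7
ee_pos: [0.5765, 0.0518, 0.1115]
tcp_rot: [0.001, 0.747, 0.665, 0.001]
contact_force: [-1.7, 0.5, 10.3]
opening: 0.088
grip_force: 40.0
```

```bash
python3 -c "
from h import *
go(.5755,.0517,.11,1.457)"
```

```text
t 22.7 inc [-0.2 -1.   1.5] turn -0.002 | ee [0.5765 0.0518 0.1115] th 1.455 tilt [0.0022 0.0002] F [-1.66  0.46 10.29] op 8.1 grip 40.0
```

Call:
arm_command:
  increments: [4,0,0,0.3,0,4,0,0,0.6,0,4,0,0,0.6,0,4,0,0,0.6,0]

```text
clock: 23.2
ee_pos: [0.5769, 0.0519, 0.1114]
tcp_rot: [0.001, 0.747, 0.665, 0.001]
contact_force: [-1.5, -0.2, 14.5]
opening: 0.08
grip_force: 40.1
```

Call:
arm_command:
  increments: [4,0,0,0,0,4,0,0,0,0]

```text
clock: 23.45
ee_pos: [0.5769, 0.0519, 0.1113]
tcp_rot: [0.001, 0.747, 0.665, 0.001]
contact_force: [-1.7, -0.3, 13.6]
opening: 0.082
grip_force: 40.1
```

Call:
arm_command:
  increments: [4,0,0,0,0,4,0,0,0,0]

```text
clock: 23.7
ee_pos: [0.5769, 0.0519, 0.1114]
tcp_rot: [0.001, 0.747, 0.665, 0.001]
contact_force: [0.2, 0.3, 14.9]
opening: 0.082
grip_force: 40.1
```

Held at about 14 N for over half a second. Now I ease off and release.

Call:
arm_command:
  increments: [4,0,0,-1,0,4,0,0,-1.8,0,14,0,0,-1.8,0,26,0,0,-1.8,0,26,0,0,-1.8,0]

```text
clock: 24.32
ee_pos: [0.5752, 0.0517, 0.1112]
tcp_rot: [-0.0, 0.747, 0.665, -0.0]
contact_force: [0.4, 0.1, 0.5]
opening: 0.285
grip_force: 0.0
```

```bash
python3 -c "
from h import *
go(.5755,.0517,.2,1.457)"
```

```text
t 24.32 inc [  0.    0.2 -88.8] turn -0.002 | ee [0.5752 0.0517 0.1112] th 1.455 tilt [-0.0005 -0.    ] F [0.41 0.09 0.55] op 26.2 grip 0.0
```

Released. I rise straight up and check both rings numerically.

Call:
arm_command:
  increments: [26,0,0,-30,0,26,0,0,-70,0,26,0,0,-110,0,26,0,0,-130,0,26,0,0,-130,0]

```text
clock: 24.95
ee_pos: [0.5764, 0.0518, 0.2429]
tcp_rot: [0.001, 0.747, 0.665, 0.001]
contact_force: [0.5, 0.3, -1.0]
opening: 0.286
grip_force: 0.0
```

```bash
python3 - <<'E'
from h import *
np.set_printoptions(precision=4,suppress=True)
go(.5755,.0517,.2,1.457)
def loc(p,o,yaw):
    d=p[:2]-o; c,s=np.cos(yaw),np.sin(yaw); return np.array([c*d[0]+s*d[1],-s*d[0]+c*d[1],p[2]])
for c in("wrist","top","side"):
    im,T=shot(c)
    for t,o,y in(("bangle_rear_c",(.575,.051),-.114),("bangle_front_c",(.578,.2315),.157)):
        print(c,t,[(round(d["conf"],2),W(T,d["xyz"]),loc(W(T,d["xyz"]),np.array(o),y)) for d in r.pinpoint(c,t)][:2])
    if c=="wrist":
        for d in r.silhouettes(c,"bangle_rear_c")[:1]:
            ys,xs=np.nonzero(d["region"]); print([(int(y),int(xs[ys==y].min()),int(xs[ys==y].max())) for y in range(ys.min(),ys.max()+1,10)])
E
```

```text
t 24.95 inc [-0.2 -1.  42.9] turn -0.002 | ee [0.5764 0.0518 0.2429] th 1.455 tilt [0.003  0.0003] F [ 0.46  0.29 -0.96] op 26.3 grip 0.0
wrist bangle_rear_c [(0.6, array([0.5757, 0.0513, 0.0719]), array([0.0006, 0.0004, 0.0719]))]
wrist bangle_front_c []
[(166, 280, 280), (176, 275, 284), (186, 275, 284), (196, 275, 284), (206, 275, 284), (216, 275, 284), (226, 275, 284), (236, 279, 280)]
top bangle_rear_c [(0.63, array([0.5727, 0.2328, 0.1013]), array([-0.023 ,  0.1803,  0.1013]))]
top bangle_front_c [(0.48, array([0.5745, 0.2309, 0.0978]), array([-0.0036, -0.0001,  0.0978]))]
side bangle_rear_c [(0.6, array([0.5704, 0.0504, 0.0724]), array([-0.0045, -0.0011,  0.0724]))]
side bangle_front_c [(0.56, array([0.5775, 0.2337, 0.1056]), array([-0.0001,  0.0022,  0.1056]))]
```

```bash
python3 -c "
from bench import r
print(r.sign_off())"
```

```text
the job is handed in; nothing more can be done
None
```

The job is handed in at about 25 s: the dark bangle hangs on the spare hook, and the pale green one stands upright and released in the right-hand block's slot after about 14 N (highest reading 14.9 N) for over half a second; I viewed 11 pictures, one over the limit of 10.

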